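# Sticker the copper terminal bars

### The arm

A 7-joint arm with a two-finger parallel gripper is mounted at the origin on the work surface. World frame = base frame: x ahead of the robot, y to its left, z up, the work surface at z = 0. Lengths are in m, angles in rad, forces in N, time in s.
With the tool pointing down it reaches from about 0.4 to 0.925 m from the base axis. Payload 5.6 kg.
Tool frame: the origin (TCP) lies midway between the tips of the shut fingers; the grasp point (between the pads) lies 19 mm behind it (bot.grip_depth is the distance from the TCP to the grasp point, in m); z points along the fingers, y is the line along which they close (so a half turn about z gives the same grasp; the last joint's range is limited). The gripper opens to 85 mm and grips with 20 to 120 N. Pads are 22 mm wide; open, the fingers measure 114 mm over their backs; the gripper's body (76 mm by 85 mm) begins 54 mm behind the grasp point. The pads swing forward as they close: fully open they stand 13 mm farther back than shut.
Start: joints at [-1.217, 0.468, -0.012, 1.603, 0.006, 1.071, -0.056], TCP at [0.251, 0.599, 0.231] pointing down, gripper open.
Joint ranges: [-2.53, 2.53], [-0.31, 2.02], [-1.57, 1.55], [0.28, 2.44], [-1.29, 4.43], [0.15, 1.84], [-2.92, 2.92]. Speed limits (rad/s): [2.57, 2.57, 3.14, 3.14, 3.14, 3.14, 3.14].

### API

Orientations are given as a unit quaternion [w, x, y, z].
In Python, from rig import bot, read_camera, finder gives the robot as it stands.
- The arm moves only by the shell command python3 -m handwheel 'ROWS' [OPENING] [FORCE]. ROWS is JSON, a list of rows, each a list of 6 numbers: the shift along the tool's x, y, z in mm, then the turn, a rotation vector about the tool's x, y, z in rad. In form: [[dx, dy, dz, wx, wy, wz], ...]. A call has 1 to 8 rows; each row shifts and turns the commanded pose from where the row before left it, along the tool's axes as they then stand; what a row does not reach is not made up. A row lasts 1/10 s, in which the tool goes at most 50 mm and 8.59 degrees, less where a joint would pass 70% of its speed; a pose out of reach is approached as far as the arm can. A call with a gripper value outside its range is refused whole. OPENING is the finger opening in mm, from 0 to 85.4, set as the call begins (- or left out, the last holds). The fingers move at their own pace and stop on an object; FORCE is the grip in N (left out, the last holds). Time passes only in rows, so rows that do not move let the fingers close. It gives the time, the measured TCP pose, the force, the opening and the grip force at its end, in the units of the state.
- bot.get_obs(): the state, without advancing time (a new reading comes with each control period).
- read_camera(name): name is "side" or "top" or "wrist"; returns a dict with "pixels" (384x512x3 uint8, red, green, blue), "z_map" (384x512 float32, m along the optical axis (not along the pixel's ray), 0 where there is no reading), "fx", "fy", "cx", "cy" (pixels), "view" (4x4, takes a point from world to camera coordinates); the wrist camera has in their place "tool_from_camera" (4x4, takes a point from camera to tool coordinates, whose origin is the TCP and whose axes are the flange's). Camera axes: x right, y down, z forward; pixel columns grow to the right and rows downward; lengths in m; the calibration is good to about 2 mm. A picture is of the moment at which its call begins: read the wrist's pose just before it.
- bot.hand_in(): hands the job in; it is judged then, once.
Trained networks look in the newest picture that a camera, given by its name, has taken for a name from the list of things; names that differ only in an ending like _2 or _b are one class to them, and where a whole thing is asked for, a point or a joint stands for the part that bears it (a point fixed in the world has none). Each returns a list of dicts, best first, with "score" (0 to 1); they miss things now and then, are a little off and sometimes report something else, mostly with a low value. They report only what shows in the picture. A call takes as long as a camera call. They do not tell look-alikes from the thing itself.
- finder.find_in(query, camera): "uv" ([column, row] in pixels, amid what is visible of it).
The state is a dict: "clock": time; "joint_pos": joint angles; "qvel": joint speeds; "tau": joint torques, N m; "ee_pos": TCP position; "tcp_rot": TCP orientation; "wrist_force": force on the tool from outside, world axes, zero at the start; "ft_torque": the same for the moment, N m; "grip_width": opening from 0.0 (shut) to 1.0 (fully open); "grasp_force": force on a finger pad.
Only numpy, scipy, OpenCV 4.12 (cv2) and the standard library are available. Lean on these libraries where they do the work, as an engineer would, in place of code of your own. Each camera call takes 0.05 s, during which the arm holds its last target. There are 200 camera calls.

### The job

Lay one yellow spacer stick across each of the two white bands of the copper bar on the dark stacking board, square to the bar and centred on the band and across the bar's width. Then take the other copper bar off its wooden rest and set it down gently, screw heads up, on the two sticks, straight above the first bar and lined up with it, so that it lies level and clear of the screw heads below. Do not shift the lower bar, and leave the other things on the desk alone.

Things in the scene. Friction and masses are not known exactly. Their poses are not given: they have to be found in the camera images.
- stack_board: dark wooden stacking board, 220 x 120 x 18 high, fixed to the desk; origin at the centre of its underside, x along its length, z up; its top is 18 above the origin
- lower_bar: copper terminal bar, 180 long (x) x 40 wide (y) x 12 thick (z), about 0.77 kg, loose, lying flat in the middle of the stacking board, its length along the board; origin at the centre of its underside, z up. Its top face has two brass screw heads (12 across, 8 high) at x = +16 and -16, and two white painted bands, each 22 wide (along x) and running across the bar, centred at x = +65 and -65
- top_bar: second copper bar, the same as the lower bar in every way (180 x 40 x 12, screw heads up, same axes and origin), lying loose on the wooden bar rest, its underside 18 above the desk. Either end may point either way in the finished stack
- bar_rest: wooden rest, fixed: a 170 x 50 x 4 base with two cross battens (20 wide, 60 long, top 18 high) at x = +60 and -60; origin at the centre of its underside, x along the bar that lies on it. Between the battens there is 14 of free height below the bar
- stick_mat: black rubber mat, 220 x 140 x 6 thick, fixed; origin at the centre of its underside; both sticks lie on it. Mat and bar rest may be on either side of the stacking board
- stick_a: yellow square-section spacer stick, 110 long, 18 x 18, about 50 g, lying loose on the black mat; origin at the centre of its underside as it starts, x along its length, z up
- stick_b: the other stick, the same as stick_a
- stick_a_mid (a point): centre of stick_a (9 above its underside)
- stick_b_mid (a point): centre of stick_b
- fuse_base: chipped white porcelain fuse base, 120 x 60 x 48, loose; origin under its centre. Bystander
- seal_housing: green plastic seal housing, 110 x 80 x 46, loose; origin under its centre. Bystander
- seal0: grey lead disc seal, 28 across, 8 thick, lying loose; origin under its centre. Bystander
- seal1: lead disc seal like seal0. Bystander
- seal2: lead disc seal like seal0. Bystander
- screwdriver: loose screwdriver lying on the desk; origin under its middle, about 200 long. Bystander
Mind the look-alikes: they are no part of the job. Leave any blue or purple look-alike of the top_bar alone.

How it is judged:
By the outcome, as a careful person would: the job done as asked, in the order asked, and still so for the second after the job is handed in, with the robot touching nothing.
It also fails if it takes over 69 s, if anything falls off the work surface, if the arm or the gripper's body presses on something with over 40 N, if the wrist force passes 120 N, or if a joint passes its speed limit or range.

## Working session

There is one attempt and no reset: what is moved stays moved. The work goes in short steps, Python scripts to look and compute and a shell command to move; the robot and the scene stay as the last step left them, time stands still between calls to the robot, and variables do not carry over. Pictures are saved under pics/ and viewed, at most 10 in all, crops included, and the job is handed in when it is done.

```bash
mkdir -p pics; ls; cat > h.py <<'E'
import numpy as np, cv2
from rig import bot, read_camera, finder
from scipy.spatial.transform import Rotation as R
def tool():
    o=bot.get_obs(); q=o["tcp_rot"]; T=np.eye(4)
    T[:3,:3]=R.from_quat([q[1],q[2],q[3],q[0]]).as_matrix(); T[:3,3]=o["ee_pos"]; return T
def cam(n):
    T=tool(); c=read_camera(n)
    c["W"]=T@np.array(c["tool_from_camera"]) if n=="wrist" else np.linalg.inv(np.array(c["view"]))
    z=c["z_map"]; v,u=np.mgrid[:z.shape[0],:z.shape[1]]
    P=np.stack([(u-c["cx"])/c["fx"]*z,(v-c["cy"])/c["fy"]*z,z],-1)
    c["P"]=P@c["W"][:3,:3].T+c["W"][:3,3]; c["P"][z==0]=np.nan
    return c
def save(c,n): cv2.imwrite("pics/"+n,c["pixels"][...,::-1])
def rect(mask,c,zlo,zhi):
    P=c["P"]; m=mask&(P[...,2]>zlo)&(P[...,2]<zhi)
    n,l,s,_=cv2.connectedComponentsWithStats(m.astype(np.uint8))
    out=[]
    for i in range(1,n):
        if s[i,4]<40: continue
        q=P[l==i]; r=cv2.minAreaRect((q[:,:2]*1000).astype(np.float32))
        (a,b),(w,h),t=r
        if w<h: w,h,t=h,w,t+90
        out.append((np.round([a,b,w,h,(t+90)%180-90],1),round(float(np.median(q[:,2]))*1000,1),s[i,:5].tolist()))
    return out
E
python3 - <<'E'
from h import *
np.set_printoptions(suppress=True,precision=3)
o=bot.get_obs(); print(o["clock"],o["ee_pos"],o["tcp_rot"])
for n in["top","side"]:
    c=cam(n); save(c,n+"0.png")
    print(n,c["W"][:3,3])
    for q in["stack_board","lower_bar","top_bar","bar_rest","stick_mat","stick_a","stick_a_mid","stick_b_mid","fuse_base","seal_housing","screwdriver","seal0"]:
        for d in finder.find_in(q,n)[:3]:
            u,v=map(int,np.round(d["uv"])); print(q,round(d["score"],2),u,v,(c["P"][v,u]*1000).round(0))
E
```

```text
pics
0.0 [0.251 0.599 0.23 ] [-0.     0.197  0.98  -0.001]
top [0.454 0.112 1.208]
stack_board 0.84 294 190 [523.   9.  17.]
lower_bar 0.57 286 194 [510.  34.  31.]
top_bar 0.84 111 266 [298. 576.   9.]
top_bar 0.81 194 284 [240. 320.  10.]
top_bar 0.73 198 210 [466. 302.  39.]
bar_rest 0.7 202 190 [527. 291.  26.]
bar_rest 0.51 198 206 [478. 303.  32.]
stick_mat 0.71 220 118 [745. 232.  44.]
stick_mat 0.66 384 197 [ 497. -269.   10.]
stick_mat 0.62 276 105 [789.  59.  18.]
stick_a 0.53 390 217 [ 435. -282.   22.]
stick_a_mid 0.81 386 219 [ 429. -268.   28.]
stick_b_mid 0.73 387 218 [ 432. -274.   18.]
stick_b_mid 0.5 385 180 [ 548. -270.   23.]
seal_housing 0.78 218 115 [753. 237.  47.]
seal_housing 0.34 264 244 [358. 104.   7.]
screwdriver 0.6 405 108 [ 771. -339.   25.]
seal0 0.53 351 129 [ 711. -174.    9.]
side [0.469 1.048 1.221]
stack_board 0.71 174 186 [774.  94.  49.]
stack_board 0.61 248 182 [519.  54.  26.]
lower_bar 0.94 253 178 [502.  39.  31.]
top_bar 0.71 339 252 [225. 328.  15.]
top_bar 0.68 258 240 [481. 296.  29.]
top_bar 0.6 320 333 [304. 588.  12.]
bar_rest 0.72 257 249 [484. 314.   3.]
stick_mat 0.56 256 126 [ 496. -253.    8.]
stick_mat 0.3 248 183 [519.  54.  21.]
stick_a 0.73 259 240 [477. 297.  30.]
stick_a 0.69 272 121 [ 432. -262.   27.]
stick_a 0.63 243 120 [ 548. -274.   21.]
stick_b_mid 0.49 243 122 [ 548. -261.   22.]
fuse_base 0.74 172 186 [783.  87.  41.]
seal_housing 0.77 176 225 [747. 251.  42.]
seal0 0.59 294 193 [356.  83.   3.]
```

View pics/top0.png

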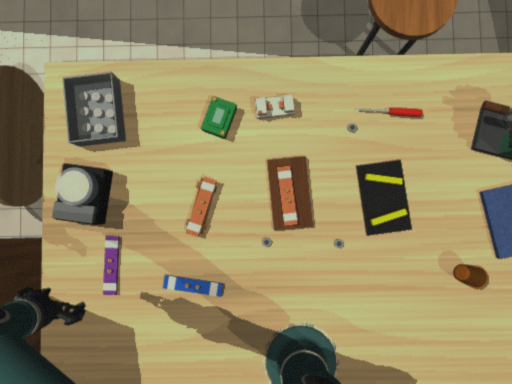

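```bash
python3 - <<'E'
from h import *
np.set_printoptions(suppress=True,precision=3)
for n in["top"]:
    c=cam(n); hsv=cv2.cvtColor(c["pixels"],cv2.COLOR_RGB2HSV)
    for k,(u,v) in dict(stick=(386,218),bar=(198,210),lb=(300,183)).items(): print(k,hsv[v,u])
    Y=(hsv[...,0]>20)&(hsv[...,0]<36)&(hsv[...,1]>120)&(hsv[...,2]>90)
    print("yellow",*rect(Y,c,.012,.04),sep="\n")
    H=(c["P"][...,2]>.022)&(c["P"][...,2]<.05)
    print("bars",*rect(H,c,.022,.05),sep="\n")
E
```

```text
stick [ 31 218 195]
bar [ 17 160 161]
lb [ 11 154  93]
yellow
(array([ 554. , -265.6,  109.3,   18.7,   81.1]), 23.3, [365, 174, 37, 10, 227])
(array([ 437.4, -277.3,  109.3,   18.6,  -72.5]), 23.7, [370, 209, 37, 16, 230])
bars
(array([749.8, 567.9, 246.5, 118.7, -30.8]), 36.2, [74, 75, 50, 70, 299])
(array([809.3, 673.6, 226.1, 109.5, -29.3]), 36.8, [67, 76, 44, 65, 389])
(array([785.2,  65.2, 118.5,  58. , -84.2]), 44.1, [255, 94, 40, 23, 500])
(array([753.6, 238.2, 110.5,  80.6, -20.8]), 41.4, [201, 96, 36, 42, 946])
(array([ 761.4, -342.1,   98.3,   21.7,   86.2]), 24.4, [390, 107, 33, 9, 143])
(array([ 690.1, -615.6,  133.9,  117.4,  -14.8]), 29.8, [473, 109, 39, 49, 1215])
(array([509.4,  32.5, 183.9,  41.6,   6.6]), 29.7, [276, 165, 21, 61, 779])
(array([511.4, 587.5, 169.8,   8.2,  -8.8]), 35.9, [98, 169, 13, 56, 206])
(array([ 554.9, -257.4,   92.8,   17.6,   81.4]), 24.5, [366, 174, 31, 9, 129])
(array([477.4, 295.7, 179.8,  41.3, -19.6]), 29.7, [185, 177, 31, 60, 785])
(array([ 442.9, -620.8,  158.8,   88.3,    9. ]), 23.5, [483, 185, 29, 56, 477])
(array([ 437.5, -277.3,  109.2,   18.5,  -72.6]), 24.4, [371, 209, 36, 16, 167])
(array([ 337.4, -622.1,   57.6,   43.3,   -4.1]), 23.4, [497, 238, 15, 20, 113])
(array([ 269. , -481.3,   56.3,   21. ,  -16.1]), 36.8, [456, 264, 13, 19, 75])
(array([ 258. , -517.9,   49.6,   18.3,  -14.8]), 38.6, [468, 267, 12, 17, 101])
(array([ 37.5,  10.1, 147.4,  79.4, -73.4]), 34.9, [277, 338, 48, 36, 298])
```

The picture shows the lower bar on the dark board at about (288,195) and the top bar on its rest at (201,207). The sticks on the black mat are at (385,180) and (390,217). The blue and purple bars at (193,286) and (111,265) are look-alikes. I'll go above the lower bar first and take a close look.

```bash
cat >> h.py <<'E'
def go(x,y,z,yaw):
    """target TCP mm, yaw of tool y in deg (mod 180), tool down. prints shift in the present frame, then turn; and the turn-first variant"""
    T=tool(); cur=np.degrees(np.arctan2(T[1,1],T[0,1])); 
    d=(yaw-cur+90)%180-90
    a=np.radians(cur+d); ty=np.array([np.cos(a),np.sin(a),0]); tz=np.array([0,0,-1.]); tx=np.cross(ty,tz)
    G=np.stack([tx,ty,tz],1); p=np.array([x,y,z])-T[:3,3]*1000
    print("tcp",(T[:3,3]*1000).round(1),"yaw",round(cur,1),"j7",round(float(bot.get_obs()["joint_pos"][6]),2),"t",round(bot.get_obs()["clock"],2))
    print("shift now",(T[:3,:3].T@p).round(1),"| turn",R.from_matrix(T[:3,:3].T@G).as_rotvec().round(3),"| shift after turn",(G.T@p).round(1))
E
python3 - <<'E'
from h import *
np.set_printoptions(suppress=True,precision=3)
go(500,32,260,6.6)
c=read_camera("wrist"); print(c["tool_from_camera"],c["fx"])
E
```

```text
tcp [251.3 599.5 231.3] yaw 67.3 j7 -0.06 t 1.35
shift now [-448.8 -427.3  -28.7] | turn [0.    0.    1.059] | shift after turn [-592.3  181.9  -28.7]
[[ 0.    -0.949 -0.315  0.08 ]
 [ 1.     0.    -0.     0.   ]
 [ 0.    -0.315  0.949 -0.142]
 [ 0.     0.     0.     1.   ]] 266.43055405764153
```

```bash
python3 -m handwheel '[[-34,-33,-2,0,0,0],[-35,-33,-2,0,0,0],[-35,-33,-2,0,0,0],[-35,-33,-2,0,0,0],[-35,-33,-2,0,0,0],[-35,-33,-2,0,0,0],[-35,-33,-2,0,0,0]]' 60 30
python3 -m handwheel '[[-35,-33,-3,0,0,0],[-35,-33,-3,0,0,0],[-35,-33,-3,0,0,0],[-35,-33,-3,0,0,0],[-35,-33,-3,0,0,0],[-30,-32,0,0,0,0]]'
python3 -m handwheel '[[0,0,0,0,0,0.14],[0,0,0,0,0,0.14],[0,0,0,0,0,0.14],[0,0,0,0,0,0.14],[0,0,0,0,0,0.14],[0,0,0,0,0,0.14],[0,0,0,0,0,0.14],[0,0,0,0,0,0.08]]'
python3 - <<'E'
from h import *
go(500,32,260,6.6)
c=cam("wrist"); save(c,"w1.png"); 
print(*rect(c["P"][...,2]<.05,c,.025,.034),sep="\n")
go(500,32,260,6.6)
E
```

```text
clock: 2.1
ee_pos: [0.3876, 0.2903, 0.2457]
tcp_rot: [0.0, 0.197, 0.98, 0.0]
wrist_force: [1.8, 0.2, 1.0]
grip_width: 0.702
grasp_force: 0.0
clock: 2.7
ee_pos: [0.501, 0.029, 0.2612]
tcp_rot: [0.001, 0.197, 0.98, 0.0]
wrist_force: [0.3, 1.1, 0.0]
grip_width: 0.7
grasp_force: 0.0
clock: 3.5
ee_pos: [0.4999, 0.0312, 0.2604]
tcp_rot: [0.0, 0.667, 0.745, 0.0]
wrist_force: [-0.0, -0.3, 0.3]
grip_width: 0.704
grasp_force: 0.0
tcp [499.9  31.2 260.4] yaw 6.3 j7 0.08 t 3.5
shift now [0.7 0.2 0.4] | turn [ 0.    -0.    -0.006] | shift after turn [0.7 0.2 0.4]
(array([734.1, 206.1, 115.3,  34.2, -39.3]), 29.5, [426, 0, 70, 76, 432])
(array([759. , 104.5,  30. ,   6.1, -89. ]), 29.4, [446, 123, 10, 23, 97])
(array([783.4,  83.6,  21. ,  11. ,   3. ]), 32.5, [454, 147, 20, 9, 137])
(array([506.3,  32.6, 179.5,  40.4,   6.1]), 29.0, [199, 151, 128, 29, 3406])
(array([779.9,  34. ,  54.8,  28.2,  37.6]), 31.9, [432, 174, 40, 29, 278])
tcp [499.9  31.3 260.4] yaw 6.2 j7 0.08 t 3.55
shift now [0.7 0.1 0.4] | turn [ 0.    -0.    -0.008] | shift after turn [0.7 0.1 0.4]
```

View pics/w1.png

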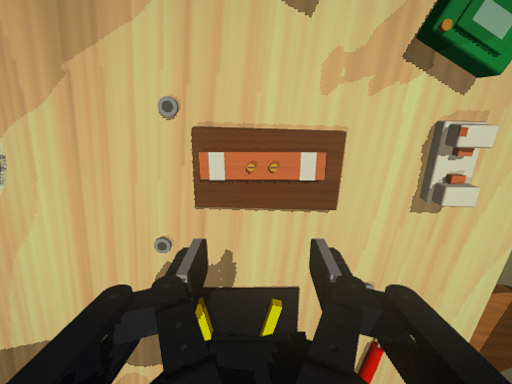

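The close view shows the lower bar at (262,166) on its board, and the two sticks at (205,320) and (272,318). Next is stick 1.

```bash
python3 - <<'E'
from h import *
go(554,-266,130,-9)
E
```

```text
tcp [499.9  31.3 260.4] yaw 6.2 j7 0.08 t 3.55
shift now [-301.4   21.8  130.4] | turn [ 0.    -0.     0.265] | shift after turn [-285.2   99.9  130.4]
```

```bash
python3 -m handwheel '[[-43,3,10,0,0,0],[-43,3,18,0,0,0],[-43,3,18,0,0,0],[-43,3,18,0,0,0],[-43,3,18,0,0,0],[-43,3,24,0,0,0],[-43,4,24,0,0,0.13],[0,0,0,0,0,0.135]]' 45 30
python3 -m handwheel '[[0,0,0,0,0,0]]'
cat > look.py <<'E'
from h import *
import sys
def sticks(name=None):
    c=cam("wrist"); hsv=cv2.cvtColor(c["pixels"],cv2.COLOR_RGB2HSV)
    Y=(hsv[...,0]>20)&(hsv[...,0]<36)&(hsv[...,1]>120)&(hsv[...,2]>90)
    if name: save(c,name)
    return c,Y
E
python3 - <<'E'
from look import *
c,Y=sticks("w2.png")
print(*rect(Y,c,.021,.028),sep="\n")
P=c["P"]; print("mat z", np.nanmedian(P[150:250,150:380,2][(P[150:250,150:380,2]<.012)]))
go(554,-266,30,-9)
E
```

```text
clock: 4.35
ee_pos: [0.5531, -0.2723, 0.1271]
tcp_rot: [-0.0, 0.762, 0.647, -0.003]
wrist_force: [-0.5, 0.2, 0.8]
grip_width: 0.53
grasp_force: 0.0
clock: 4.45
ee_pos: [0.5551, -0.2668, 0.129]
tcp_rot: [-0.001, 0.759, 0.651, -0.001]
wrist_force: [0.7, 0.4, 0.8]
grip_width: 0.521
grasp_force: 0.0
(array([ 552.5, -266.7,  109.7,   17.8,   81.6]), 23.0, [246, 137, 19, 107, 1965])
(array([ 436.3, -277.3,  109.5,   18.9,  -72.9]), 23.0, [104, 169, 76, 97, 1836])
mat z 0.004524301342398229
tcp [ 555.9 -265.3  129.7] yaw -8.5 j7 0.57 t 4.5
shift now [-0.9 -1.6 99.7] | turn [-0.001 -0.     0.01 ] | shift after turn [-1.  -1.7 99.7]
```

View pics/w2.png

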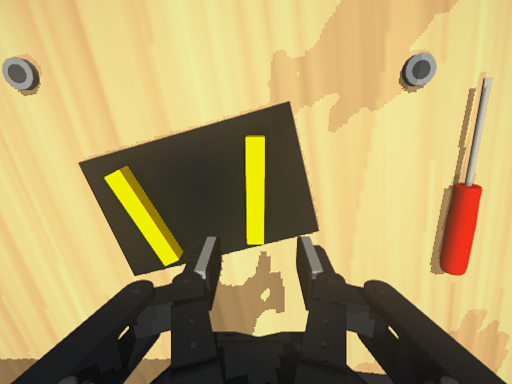

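The stick lies at (255,190), midway between the fingers, with the other at (145,215). Descending.

```bash
python3 -c "
from h import *
go(553.3,-266.4,9,-8.5)"
```

```text
tcp [ 555.9 -265.3  129.7] yaw -8.5 j7 0.57 t 4.5
shift now [ -1.4  -2.2 120.7] | turn [-0.001 -0.     0.001] | shift after turn [ -1.4  -2.4 120.7]
```

```bash
python3 -m handwheel '[[-1,-2,45,0,0,0],[0,0,40,0,0,0],[0,0,10,0,0,0],[0,0,0,0,0,0],[0,0,0,0,0,0]]'
python3 -c "
from h import *
go(553.3,-266.4,9,-8.5)"
```

```text
clock: 5.0
ee_pos: [0.5553, -0.2662, 0.0373]
tcp_rot: [0.001, 0.758, 0.652, 0.001]
wrist_force: [-0.4, 0.2, -0.1]
grip_width: 0.529
grasp_force: 0.0
tcp [ 555.3 -266.2   37.3] yaw -8.5 j7 0.64 t 5.0
shift now [-0.5 -2.  28.2] | turn [ 0.003  0.    -0.001] | shift after turn [-0.5 -2.  28.3]
```

```bash
python3 -m handwheel '[[0,-2,15,0,0,0],[0,0,8,0,0,0],[0,0,5,0,0,0],[0,0,0,0,0,0],[0,0,0,0,0,0]]'
python3 -m handwheel '[[0,0,0,0,0,0],[0,0,0,0,0,0],[0,0,0,0,0,0],[0,0,0,0,0,0],[0,0,0,0,0,0],[0,0,0,0,0,0]]' 5 30
python3 -c "
from h import *
go(572.5,40,110,6.3)"
```

```text
clock: 5.5
ee_pos: [0.5519, -0.2659, 0.0073]
tcp_rot: [0.0, 0.758, 0.652, -0.0]
wrist_force: [0.1, 0.1, 0.3]
grip_width: 0.532
grasp_force: 0.0
clock: 6.1
ee_pos: [0.5523, -0.2659, 0.0077]
tcp_rot: [0.0, 0.758, 0.652, 0.0]
wrist_force: [0.0, 0.1, 5.0]
grip_width: 0.201
grasp_force: 30.2
tcp [ 552.3 -265.9    7.7] yaw -8.7 j7 0.66 t 6.1
shift now [ 305.5  -26.  -102.4] | turn [ 0.001  0.    -0.261] | shift after turn [ 301.9   53.7 -102.3]
```

```bash
python3 -m handwheel '[[0,0,-20,0,0,0],[0,0,-40,0,0,0],[0,0,-42,0,0,0],[0,0,0,0,0,-0.13],[0,0,0,0,0,-0.131]]'
python3 -m handwheel '[[37,7,0,0,0,0],[44,8,0,0,0,0],[44,8,0,0,0,0],[44,8,0,0,0,0],[44,8,0,0,0,0],[44,7,0,0,0,0],[44,8,0,0,0,0],[0,0,0,0,0,0]]'
python3 -m handwheel '[[0,0,0,0,0,0],[0,0,0,0,0,0]]'
python3 - <<'E'
from look import *
go(572.4,39.7,110,6.3)
c,Y=sticks("w3.png")
print(*rect(np.ones_like(Y),c,.0255,.0335),sep="\n")
hsv=cv2.cvtColor(c["pixels"],cv2.COLOR_RGB2HSV)
print("white",*rect((hsv[...,1]<60)&(hsv[...,2]>120),c,.0255,.033),sep="\n")
print("stick",*rect(Y,c,.05,.2),sep="\n")
go(572.4,39.7,110,6.3)
E
```

```text
clock: 6.6
ee_pos: [0.5524, -0.2656, 0.1105]
tcp_rot: [0.001, 0.665, 0.747, 0.0]
wrist_force: [0.4, -0.1, -1.4]
grip_width: 0.2
grasp_force: 29.7
clock: 7.4
ee_pos: [0.572, 0.0482, 0.1084]
tcp_rot: [-0.002, 0.663, 0.749, 0.001]
wrist_force: [0.1, -0.5, -0.8]
grip_width: 0.201
grasp_force: 29.6
clock: 7.6
ee_pos: [0.5722, 0.0379, 0.1091]
tcp_rot: [0.0, 0.668, 0.744, -0.001]
wrist_force: [0.5, 0.3, -1.3]
grip_width: 0.198
grasp_force: 29.6
tcp [572.2  37.9 109.1] yaw 6.2 j7 0.28 t 7.6
shift now [ 1.8  0.4 -0.9] | turn [-0.001  0.001 -0.002] | shift after turn [ 1.8  0.4 -0.9]
(array([730.4, 204.1,  20. ,   2.5, -19.1]), 28.6, [490, 0, 22, 17, 172])
(array([759.2, 106.3,  31.8,  12.4,  75.4]), 29.8, [480, 132, 32, 38, 310])
(array([778.6,  83. ,  12.2,  10.5,   3.1]), 32.2, [492, 172, 20, 14, 194])
(array([486.8,  30.6, 142.2,  40.6,   5.9]), 29.1, [77, 178, 165, 44, 6557])
(array([592.1,  41.9,  40.2,   7.3, -83. ]), 29.0, [276, 178, 9, 44, 350])
(array([778.2,  33.4,  52.4,  27.6,  39.7]), 31.4, [455, 212, 57, 45, 690])
white
(array([441.5,  25.5,  40. ,  22.3, -83.2]), 29.5, [93, 179, 32, 43, 1045])
stick
(array([572.5,  39.3, 105.6,  19. , -83.7]), 124.4, [240, 160, 37, 177, 5761])
tcp [572.2  37.4 109.2] yaw 6.2 j7 0.28 t 7.65
shift now [ 2.2  0.4 -0.8] | turn [-0.001  0.001 -0.003] | shift after turn [ 2.2  0.4 -0.8]
```

View pics/w3.png

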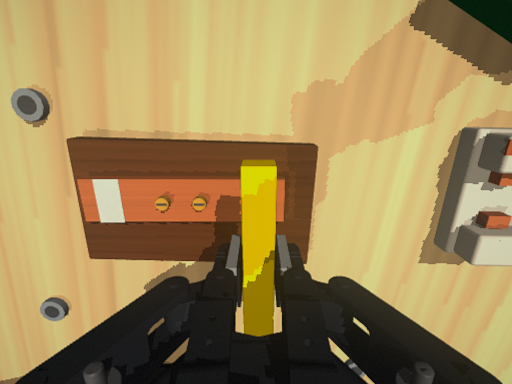

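The view shows the held stick at (258,240) above the bar, with the far band at (108,200). The wrist estimates agree, putting the target band centre at (570.7, 39.5).

```bash
python3 -m handwheel '[[2,-1,35,0,0,0],[0,0,30,0,0,0],[0,0,7,0,0,0],[0,0,0,0,0,0],[0,0,0,0,0,0],[0,0,0,0,0,0]]'
python3 -c "
from h import *
go(570.7,39.7,33,6.2)"
```

```text
clock: 8.25
ee_pos: [0.5726, 0.0409, 0.0388]
tcp_rot: [0.001, 0.667, 0.745, 0.001]
wrist_force: [0.2, 0.0, -0.1]
grip_width: 0.204
grasp_force: 29.6
tcp [572.6  40.9  38.8] yaw 6.3 j7 0.33 t 8.25
shift now [-1.  -2.   5.8] | turn [ 0.003 -0.     0.001] | shift after turn [-1.  -2.   5.8]
```

```bash
python3 -m handwheel '[[-1,-2,4,0,0,0],[0,0,0,0,0,0],[0,0,0,0,0,0]]'
python3 -c "
from h import *
go(570.7,39.7,32.2,6.2)"
```

```text
clock: 8.55
ee_pos: [0.5694, 0.0401, 0.0335]
tcp_rot: [0.0, 0.667, 0.745, 0.0]
wrist_force: [-0.3, -0.4, -0.2]
grip_width: 0.201
grasp_force: 29.6
tcp [569.4  40.1  33.5] yaw 6.3 j7 0.34 t 8.55
shift now [-0.5  1.2  1.3] | turn [ 0.    -0.     0.002] | shift after turn [-0.5  1.2  1.3]
```

```bash
python3 -m handwheel '[[0,1,1,0,0,0],[0,0,0,0,0,0],[0,0,0,0,0,0]]'
python3 -c "
from h import *
go(570.7,39.7,32.2,6.2)"
```

```text
clock: 8.85
ee_pos: [0.5705, 0.0402, 0.0323]
tcp_rot: [-0.0, 0.667, 0.745, -0.0]
wrist_force: [0.5, 0.3, 0.1]
grip_width: 0.202
grasp_force: 29.6
tcp [570.5  40.2  32.3] yaw 6.3 j7 0.34 t 8.85
shift now [-0.5  0.2  0.1] | turn [-0.     0.     0.002] | shift after turn [-0.5  0.2  0.1]
```

```bash
python3 -m handwheel '[[0,0,0.5,0,0,0],[0,0,0,0,0,0]]'; python3 -m handwheel '[[0,0,0.5,0,0,0],[0,0,0,0,0,0]]'
```

```text
clock: 9.05
ee_pos: [0.5704, 0.0402, 0.0317]
tcp_rot: [-0.0, 0.667, 0.745, -0.0]
wrist_force: [-0.1, -0.0, -0.4]
grip_width: 0.2
grasp_force: 29.6
clock: 9.25
ee_pos: [0.5705, 0.0402, 0.0317]
tcp_rot: [-0.0, 0.667, 0.745, 0.0]
wrist_force: [-1.2, -0.0, 4.0]
grip_width: 0.204
grasp_force: 30.2
```

Contact came at the predicted height. Releasing now with a limited opening because the screw heads are close.

```bash
python3 -m handwheel '[[0,0,-0.3,0,0,0],[0,0,0,0,0,0],[0,0,0,0,0,0],[0,0,0,0,0,0]]' 32 
python3 -m handwheel '[[0,0,-5,0,0,0],[0,0,-30,0,0,0],[0,0,-45,0,0,0],[0,0,-20,0,0,0],[0,0,0,0,0,0],[0,0,0,0,0,0]]'
python3 - <<'E'
from look import *
c,Y=sticks()
print(*rect(Y,c,.044,.051),sep="\n")
print(*rect(~Y,c,.0255,.0335),sep="\n")
go(435.9,-277.5,110,17.3)
E
```

```text
clock: 9.65
ee_pos: [0.5704, 0.0402, 0.0315]
tcp_rot: [0.0, 0.667, 0.745, -0.0]
wrist_force: [-0.6, -0.0, -0.5]
grip_width: 0.377
grasp_force: 0.0
clock: 10.25
ee_pos: [0.5704, 0.0404, 0.1319]
tcp_rot: [0.0, 0.667, 0.745, 0.0]
wrist_force: [0.5, -0.5, -0.2]
grip_width: 0.377
grasp_force: 0.0
(array([571.5,  39.8, 109. ,  17.9, -83.7]), 46.9, [248, 140, 21, 115, 2252])
(array([732. , 203.7,  70.7,   2.5, -21.3]), 29.3, [444, 0, 68, 47, 543])
(array([763.3, 110.6,  39.1,  20.4,  56.5]), 29.6, [461, 134, 39, 34, 242])
(array([783.8,  83.4,  21.5,  10.2,   7.1]), 32.5, [473, 170, 30, 12, 265])
(array([489.1,  30.7, 145.8,  40.6,   6. ]), 29.1, [95, 174, 154, 41, 5693])
(array([588.8,  41.6,  39.7,  14.4, -83.4]), 28.9, [269, 175, 16, 40, 591])
(array([779.3,  33.8,  54.8,  28.3,  37.6]), 31.5, [440, 207, 57, 40, 571])
tcp [569.8  40.4 131.1] yaw 6.3 j7 0.26 t 10.3
shift now [-301.2 -168.    21.2] | turn [-0.001 -0.    -0.192] | shift after turn [-263.7 -222.4   21.1]
```

```bash
python3 -m handwheel '[[-30,-17,0,0,0,0],[-39,-22,0,0,0,0],[-39,-22,0,0,0,0],[-39,-22,0,0,0,0],[-39,-22,0,0,0,0],[-39,-21,0,0,0,0],[-39,-21,0,0,0,0],[-37,-21,0,0,0,0]]' 45
python3 -m handwheel '[[0,0,0,0,0,-0.1],[0,0,0,0,0,-0.09],[0,0,0,0,0,0],[0,0,0,0,0,0]]'
python3 - <<'E'
from look import *
c,Y=sticks()
print(*rect(Y,c,.021,.028),sep="\n")
go(435.9,-277.5,30,17.1)
E
```

```text
clock: 11.1
ee_pos: [0.4347, -0.2787, 0.1303]
tcp_rot: [-0.001, 0.667, 0.745, -0.001]
wrist_force: [0.1, -0.6, 0.1]
grip_width: 0.527
grasp_force: 0.0
clock: 11.5
ee_pos: [0.4359, -0.2771, 0.1307]
tcp_rot: [-0.001, 0.594, 0.804, -0.0]
wrist_force: [-0.3, 0.2, 0.3]
grip_width: 0.528
grasp_force: 0.0
(array([ 435.7, -277.2,  109.9,   17.9,  -72.8]), 22.9, [248, 136, 19, 107, 1933])
tcp [ 436.1 -277.   130.9] yaw 17.1 j7 1.07 t 11.55
shift now [ -0.4  -0.2 100.9] | turn [-0.001 -0.001  0.   ] | shift after turn [ -0.4  -0.4 100.9]
```

```bash
python3 -m handwheel '[[0,0,40,0,0,0],[0,0,40,0,0,0],[0,0,25,0,0,0],[0,0,12,0,0,0],[0,0,3,0,0,0],[0,0,0,0,0,0],[0,0,0,0,0,0]]'
python3 -c "
from h import *
go(435.7,-277.2,8,17.2)"
```

```text
clock: 12.25
ee_pos: [0.4374, -0.278, 0.0128]
tcp_rot: [0.001, 0.594, 0.805, 0.0]
wrist_force: [-0.5, 0.2, 0.3]
grip_width: 0.526
grasp_force: 0.0
tcp [ 437.4 -278.    12.8] yaw 17.2 j7 1.2 t 12.25
shift now [ 1.3 -1.4  4.8] | turn [ 0.002  0.002 -0.   ] | shift after turn [ 1.3 -1.4  4.8]
```

```bash
python3 -m handwheel '[[1,-1,4,0,0,0],[0,0,0,0,0,0],[0,0,0,0,0,0]]'
python3 -m handwheel '[[0,0,0,0,0,0],[0,0,0,0,0,0],[0,0,0,0,0,0],[0,0,0,0,0,0],[0,0,0,0,0,0],[0,0,0,0,0,0]]' 5 30
python3 -c "
from h import *
go(441.7,25.7,110,6.2)"
```

```text
clock: 12.55
ee_pos: [0.4354, -0.2768, 0.008]
tcp_rot: [0.0, 0.593, 0.805, 0.0]
wrist_force: [-0.5, -0.3, 0.2]
grip_width: 0.523
grasp_force: 0.0
clock: 13.15
ee_pos: [0.4355, -0.2769, 0.0079]
tcp_rot: [0.0, 0.594, 0.805, 0.0]
wrist_force: [-0.9, 0.9, 5.6]
grip_width: 0.201
grasp_force: 30.0
tcp [ 435.5 -276.9    7.9] yaw 17.2 j7 1.21 t 13.15
shift now [ 287.3   95.4 -102.2] | turn [0.001 0.    0.192] | shift after turn [ 300.2   38.9 -102.1]
```

```bash
python3 -m handwheel '[[0,0,-20,0,0,0],[0,0,-40,0,0,0],[0,0,-42,0,0,0],[0,0,0,0,0,0.1],[0,0,0,0,0,0.092],[0,0,0,0,0,0]]'
python3 -m handwheel '[[36,4,0,0,0,0],[44,6,0,0,0,0],[44,6,0,0,0,0],[44,6,0,0,0,0],[44,6,0,0,0,0],[44,6,0,0,0,0],[44,5,0,0,0,0],[0,0,0,0,0,0]]'
python3 -m handwheel '[[0,0,0,0,0,0],[0,0,0,0,0,0],[0,0,0,0,0,0]]'
python3 - <<'E'
from look import *
c,Y=sticks("w4.png")
hsv=cv2.cvtColor(c["pixels"],cv2.COLOR_RGB2HSV)
print("bar",*rect(~Y,c,.0255,.0325),sep="\n")
print("stick",*rect(Y,c,.04,.2),sep="\n")
go(441.7,25.7,38,6.2)
E
```

```text
clock: 13.75
ee_pos: [0.4351, -0.2765, 0.1095]
tcp_rot: [-0.0, 0.668, 0.744, -0.0]
wrist_force: [-0.8, 0.9, -1.2]
grip_width: 0.199
grasp_force: 29.4
clock: 14.55
ee_pos: [0.4411, 0.0317, 0.109]
tcp_rot: [-0.001, 0.663, 0.748, 0.0]
wrist_force: [0.4, -0.2, -0.5]
grip_width: 0.201
grasp_force: 29.4
clock: 14.85
ee_pos: [0.4416, 0.024, 0.1095]
tcp_rot: [0.0, 0.669, 0.743, -0.0]
wrist_force: [-1.0, 0.8, -0.8]
grip_width: 0.205
grasp_force: 29.4
bar
(array([421.8,  23.5,  40. ,  10. , -83.6]), 28.9, [229, 178, 13, 44, 478])
(array([510.9,  32.9, 106.3,  40.8,   6.1]), 28.9, [276, 178, 124, 44, 4870])
(array([593.8,  42.5,  38.9,   4.6, -82.5]), 28.8, [425, 178, 12, 43, 151])
stick
(array([571.3,  39.4, 109.7,  19.3, -83.6]), 46.8, [392, 140, 49, 126, 3161])
(array([441.9,  25.7, 106.1,  18.9, -83.9]), 124.6, [240, 159, 37, 178, 5788])
tcp [441.6  24.1 109.5] yaw 6.0 j7 0.25 t 14.9
shift now [ 1.6  0.3 71.5] | turn [-0.     0.    -0.003] | shift after turn [ 1.6  0.2 71.5]
```

View pics/w4.png

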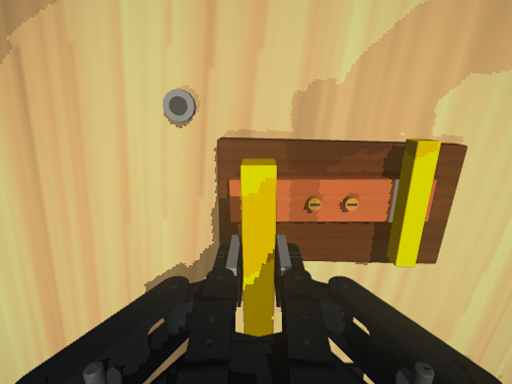

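The picture shows the first stick lying square at (414,203) and the second held at (258,240) over the other band. Lowering.

```bash
python3 -m handwheel '[[1.5,0,35,0,0,0],[0,0,30,0,0,0],[0,0,7,0,0,0],[0,0,3,0,0,0],[0,0,0,0,0,0],[0,0,0,0,0,0]]'
python3 -c "
from h import *
go(441.8,25.7,32.4,6.2)"
```

```text
clock: 15.5
ee_pos: [0.4425, 0.027, 0.0356]
tcp_rot: [0.001, 0.668, 0.744, 0.001]
wrist_force: [-0.1, 0.6, -0.6]
grip_width: 0.203
grasp_force: 29.5
tcp [442.5  27.   35.6] yaw 6.2 j7 0.38 t 15.5
shift now [-1.2 -0.8  3.2] | turn [ 0.002 -0.    -0.001] | shift after turn [-1.2 -0.8  3.2]
```

```bash
python3 -m handwheel '[[-1,-0.5,2.5,0,0,0],[0,0,0,0,0,0],[0,0,0,0,0,0]]';  python3 -m handwheel '[[0,0,0.4,0,0,0],[0,0,0,0,0,0]]'
python3 -c "
from h import *
go(441.8,25.7,32.0,6.2)"
```

```text
clock: 15.8
ee_pos: [0.4413, 0.0262, 0.0324]
tcp_rot: [0.0, 0.668, 0.744, 0.0]
wrist_force: [0.4, -0.7, -1.5]
grip_width: 0.203
grasp_force: 29.5
clock: 16.0
ee_pos: [0.4413, 0.0262, 0.0318]
tcp_rot: [0.0, 0.668, 0.744, 0.0]
wrist_force: [0.0, 1.5, 1.2]
grip_width: 0.201
grasp_force: 29.7
tcp [441.3  26.2  31.8] yaw 6.2 j7 0.39 t 16.0
shift now [-0.6  0.4 -0.2] | turn [ 0. -0. -0.] | shift after turn [-0.6  0.4 -0.2]
```

```bash
python3 -m handwheel '[[0,0,0,0,0,0],[0,0,0,0,0,0],[0,0,0,0,0,0],[0,0,0,0,0,0]]' 32 
python3 -m handwheel '[[0,0,-5,0,0,0],[0,0,-30,0,0,0],[0,0,-45,0,0,0],[0,0,-40,0,0,0],[0,0,0,0,0,0],[0,0,0,0,0,0]]'
python3 - <<'E'
from look import *
c,Y=sticks()
print(*rect(Y,c,.044,.051),sep="\n")
print(*rect(~Y,c,.0255,.0335),sep="\n")
go(475,296,150,70.4)
E
```

```text
clock: 16.4
ee_pos: [0.4411, 0.0261, 0.0317]
tcp_rot: [0.0, 0.668, 0.744, -0.0]
wrist_force: [-1.2, -0.1, -0.9]
grip_width: 0.375
grasp_force: 0.0
clock: 17.0
ee_pos: [0.4415, 0.0266, 0.1526]
tcp_rot: [0.0, 0.668, 0.744, 0.001]
wrist_force: [-0.1, -0.6, -0.6]
grip_width: 0.374
grasp_force: 0.0
(array([442.4,  25.8, 110.2,  17.7, -84.2]), 46.9, [249, 137, 19, 108, 1947])
(array([571.2,  39.4, 109.5,  18.9, -83.9]), 46.8, [373, 138, 36, 107, 2044])
(array([424.4,  24. ,  40.1,  15.7, -84.5]), 29.0, [233, 170, 16, 38, 566])
(array([507.6,  33.5, 112. ,  41.2,   6. ]), 28.9, [267, 170, 112, 39, 3752])
(array([592.8,  42.5,  38.9,   6.1, -83.3]), 28.9, [398, 170, 11, 37, 184])
tcp [440.7  26.4 151.7] yaw 6.2 j7 0.19 t 17.05
shift now [264.3  63.3   1.8] | turn [ 0.00e+00 -1.00e-03 -1.12e+00] | shift after turn [ 58.1 265.5   1.7]
```

```bash
python3 -m handwheel '[[0,0,0,0,0,-0.14],[0,0,0,0,0,-0.14],[0,0,0,0,0,-0.14],[0,0,0,0,0,-0.14],[0,0,0,0,0,-0.14],[0,0,0,0,0,-0.14],[0,0,0,0,0,-0.14],[0,0,0,0,0,-0.14]]' 65
python3 -m handwheel '[[8,36,0,0,0,0],[10,46,0,0,0,0],[10,46,0,0,0,0],[10,46,0,0,0,0],[10,46,0,0,0,0],[10,45,0,0,0,0],[0,0,0,0,0,0],[0,0,0,0,0,0]]'
python3 - <<'E'
from look import *
c,Y=sticks("w5.png")
print(*rect(~Y,c,.0255,.0335),sep="\n")
go(475,296,30,70.4)
E
```

```text
clock: 17.85
ee_pos: [0.4398, 0.0258, 0.1501]
tcp_rot: [-0.002, 0.168, 0.986, -0.001]
wrist_force: [-0.1, -0.6, -0.7]
grip_width: 0.761
grasp_force: 0.0
clock: 18.65
ee_pos: [0.4743, 0.2953, 0.1495]
tcp_rot: [-0.001, 0.17, 0.986, -0.002]
wrist_force: [-0.4, -1.0, -0.8]
grip_width: 0.757
grasp_force: 0.0
(array([476.7, 296.5, 179.6,  40.5, -19. ]), 29.1, [239, 98, 43, 168, 6341])
(array([424.5,  26.3,  37.9,  16.3, -84.1]), 29.0, [0, 213, 30, 27, 442])
(array([502. ,  32.8,  99.3,  42.7,   6.3]), 28.9, [12, 240, 78, 79, 2298])
tcp [474.7 293.9 149.8] yaw 70.3 j7 0.75 t 18.7
shift now [  0.2   2.6 119.8] | turn [-0.004 -0.002 -0.001] | shift after turn [  0.4   2.1 119.8]
```

View pics/w5.png

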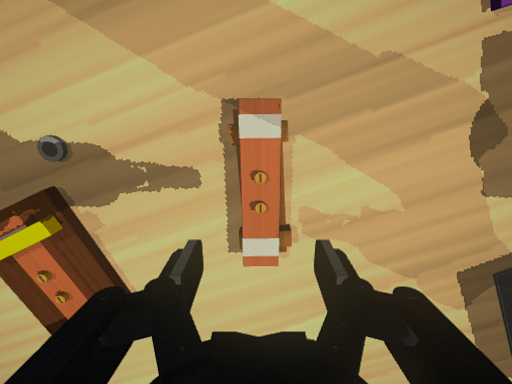

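The copper bar is seen at (260,182) between the fingers, with its screw heads at (260,177) and (260,208). Turning slightly, then descending.

```bash
python3 -m handwheel '[[0,0,30,0,0,-0.013],[0,0,40,0,0,0],[0,0,30,0,0,0],[0,0,10,0,0,0],[0,0,0,0,0,0],[0,0,0,0,0,0]]'
python3 -c "
from h import *
go(476.5,296.5,6,71)"
```

```text
clock: 19.3
ee_pos: [0.4765, 0.2947, 0.0427]
tcp_rot: [0.001, 0.165, 0.986, 0.0]
wrist_force: [0.3, 0.3, 1.0]
grip_width: 0.762
grasp_force: 0.0
tcp [476.5 294.7  42.7] yaw 71.0 j7 0.81 t 19.3
shift now [ 0.6  1.7 36.7] | turn [0.001 0.001 0.   ] | shift after turn [ 0.6  1.7 36.7]
```

```bash
python3 -m handwheel '[[0.5,1.5,20,0,0,0],[0,0,13,0,0,0],[0,0,3,0,0,0],[0,0,0,0,0,0],[0,0,0,0,0,0]]'
python3 -c "
from h import *
go(476.5,296.5,6,71)"
```

```text
clock: 19.8
ee_pos: [0.4761, 0.2969, 0.0064]
tcp_rot: [0.0, 0.164, 0.986, 0.0]
wrist_force: [-0.2, -0.4, -0.1]
grip_width: 0.761
grasp_force: 0.0
tcp [476.1 296.9   6.4] yaw 71.1 j7 0.83 t 19.8
shift now [-0.5 -0.2  0.4] | turn [0.001 0.001 0.002] | shift after turn [-0.5 -0.2  0.4]
```

```bash
python3 -m handwheel '[[0,0,0,0,0,0],[0,0,0,0,0,0],[0,0,0,0,0,0],[0,0,0,0,0,0],[0,0,0,0,0,0],[0,0,0,0,0,0]]' 30 80
python3 -m handwheel '[[0,0,-3,0,0,0],[0,0,-7,0,0,0],[0,0,-20,0,0,0],[0,0,-40,0,0,0],[0,0,-40,0,0,0],[0,0,-10,0,0,0],[0,0,0,0,0,0],[0,0,0,0,0,0]]'
python3 - <<'E'
from look import *
go(506.3,32.6,126,96.2)
c,Y=sticks("w6.png")
E
```

```text
clock: 20.4
ee_pos: [0.4759, 0.2966, 0.0066]
tcp_rot: [0.0, 0.164, 0.986, 0.0]
wrist_force: [-1.3, -0.7, 5.3]
grip_width: 0.455
grasp_force: 80.7
clock: 21.2
ee_pos: [0.4741, 0.296, 0.1239]
tcp_rot: [-0.001, 0.164, 0.986, -0.001]
wrist_force: [-0.6, 0.2, -8.8]
grip_width: 0.449
grasp_force: 83.3
tcp [474.1 296.  123.9] yaw 71.1 j7 0.77 t 21.2
shift now [-115.7 -238.8   -1.7] | turn [-0.002 -0.003 -0.438] | shift after turn [  -3.6 -265.4   -2.1]
```

View pics/w6.png

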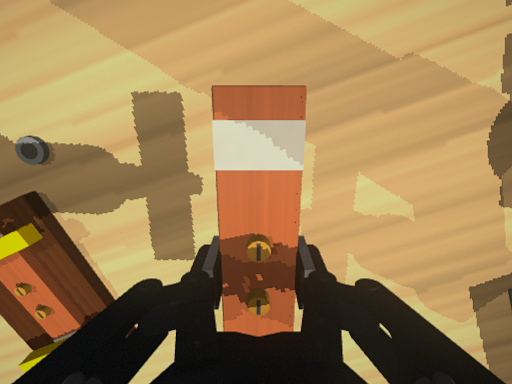

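The bar is held near its middle, with screw heads at (258,250) and (258,303). Checking its pose in the hand while I move it over the stack.

```bash
python3 -m handwheel '[[0,0,0,0,0,-0.11],[0,0,0,0,0,-0.11],[0,0,0,0,0,-0.11],[0,0,0,0,0,-0.108],[0,-25,0,0,0,0],[-1,-40,0,0,0,0],[-1,-40,0,0,0,0],[-1,-40,0,0,0,0]]'
python3 -m handwheel '[[-1,-40,0,0,0,0],[0,-40,0,0,0,0],[0,-40,0,0,0,0],[0,0,0,0,0,0],[0,0,0,0,0,0],[0,0,0,0,0,0],[0,0,0,0,0,0]]'
python3 - <<'E'
from look import *
np.set_printoptions(suppress=True,precision=4)
T=tool(); c,Y=sticks()
P=c["P"]; m=(P[...,2]>.13)&(P[...,2]<.17)
hsv=cv2.cvtColor(c["pixels"],cv2.COLOR_RGB2HSV)
col=(hsv[...,1]>90)|(hsv[...,2]>130)
m&=col; m[235:]=False
q=P[m]; print(len(q)); A=np.c_[q[:,:2]-q[:,:2].mean(0),np.ones(len(q))]
n,l,s,_=cv2.connectedComponentsWithStats(m.astype(np.uint8)); i=1+s[1:,4].argmax(); q=P[l==i]
tq=((q-T[:3,3])@T[:3,:3])*1000
A=np.c_[tq[:,:2],np.ones(len(tq))]; print("plane tool z=ax+by+c",np.linalg.lstsq(A,tq[:,2],rcond=None)[0])
print("tool x min",np.percentile(tq[:,0],[.2,1]),"y",np.percentile(tq[:,1],[1,99]), cv2.minAreaRect(tq[:,:2].astype(np.float32)))
go(506.4,32.6,126,96.2)
E
```

```text
clock: 22.05
ee_pos: [0.4928, 0.1509, 0.1234]
tcp_rot: [-0.002, -0.054, 0.999, -0.001]
wrist_force: [1.2, -0.8, -7.9]
grip_width: 0.445
grasp_force: 83.2
clock: 22.75
ee_pos: [0.5076, 0.035, 0.1249]
tcp_rot: [-0.001, -0.055, 0.998, 0.0]
wrist_force: [-0.3, 0.0, -7.8]
grip_width: 0.451
grasp_force: 83.4
13206
plane tool z=ax+by+c [ -0.0038  -0.0002 -22.2546]
tool x min [19.9177 20.6708] y [-19.4152  19.7326] ((54.07783889770508, 0.1595611572265625), (40.62043380737305, 69.23347473144531), 89.99331665039062)
tcp [507.7  35.  125.1] yaw 96.3 j7 1.66 t 22.8
shift now [ 1.6 -2.2 -0.9] | turn [ 0.    -0.001  0.002] | shift after turn [ 1.6 -2.2 -0.9]
```

```bash
python3 -m handwheel '[[2,-2,25,0,0,0],[0,0,30,0,0,0],[0,0,18,0,0,0],[0,0,5,0,0,0],[0,0,0,0,0,0],[0,0,0,0,0,0],[0,0,0,0,0,0]]'
python3 -c "
from h import *
go(505.3,32.5,37.2,96.2)"
```

```text
clock: 23.5
ee_pos: [0.5075, 0.0318, 0.0488]
tcp_rot: [0.001, -0.054, 0.999, 0.0]
wrist_force: [0.4, 0.4, -8.7]
grip_width: 0.447
grasp_force: 83.4
tcp [507.5  31.8  48.8] yaw 96.2 j7 1.71 t 23.5
shift now [ 2.1  0.9 11.6] | turn [0.    0.002 0.   ] | shift after turn [ 2.1  0.9 11.6]
```

```bash
python3 -m handwheel '[[2,1,7,0,0,0],[0,0,0,0,0,0],[0,0,0,0,0,0],[0,0,0,0,0,0]]'
python3 -c "
from h import *
go(505.3,32.5,37.2,96.2)"
```

```text
clock: 23.9
ee_pos: [0.5044, 0.0322, 0.0408]
tcp_rot: [0.0, -0.054, 0.999, -0.0]
wrist_force: [-0.6, -0.2, -7.7]
grip_width: 0.449
grasp_force: 83.4
tcp [504.4  32.2  40.8] yaw 96.2 j7 1.71 t 23.9
shift now [-0.9  0.2  3.6] | turn [-0.  0. -0.] | shift after turn [-0.9  0.2  3.6]
```

```bash
python3 -m handwheel '[[-1,0,3,0,0,0],[0,0,0,0,0,0],[0,0,0,0,0,0]]'
python3 -c "
from h import *
go(505.3,32.5,37.2,96.2)"
python3 -m handwheel '[[0,0,0.5,0,0,0],[0,0,0,0,0,0]]'
```

```text
clock: 24.2
ee_pos: [0.5053, 0.0324, 0.0376]
tcp_rot: [-0.0, -0.054, 0.999, -0.0]
wrist_force: [-0.5, -1.0, -8.0]
grip_width: 0.453
grasp_force: 83.4
tcp [505.3  32.4  37.6] yaw 96.2 j7 1.71 t 24.2
shift now [-0.   0.1  0.4] | turn [-0. -0. -0.] | shift after turn [-0.   0.1  0.4]
clock: 24.4
ee_pos: [0.5053, 0.0324, 0.0372]
tcp_rot: [-0.0, -0.054, 0.999, -0.0]
wrist_force: [0.3, 0.5, -7.4]
grip_width: 0.449
grasp_force: 83.4
```

```bash
python3 -m handwheel '[[0,0,0.4,0,0,0],[0,0,0,0,0,0]]'; python3 -m handwheel '[[0,0,0.3,0,0,0],[0,0,0,0,0,0]]'
```

```text
clock: 24.6
ee_pos: [0.5053, 0.0324, 0.0368]
tcp_rot: [-0.0, -0.054, 0.999, 0.0]
wrist_force: [-0.2, -0.6, -7.9]
grip_width: 0.453
grasp_force: 83.5
clock: 24.8
ee_pos: [0.5053, 0.0324, 0.0367]
tcp_rot: [0.0, -0.054, 0.999, 0.0]
wrist_force: [-1.1, 0.1, -4.9]
grip_width: 0.448
grasp_force: 83.9
```

```bash
python3 -m handwheel '[[0,0,0.3,0,0,0],[0,0,0,0,0,0]]'; python3 -m handwheel '[[0,0,0,0,0,0],[0,0,0,0,0,0],[0,0,0,0,0,0],[0,0,0,0,0,0]]' 52 20
python3 -m handwheel '[[0,0,-5,0,0,0],[0,0,-25,0,0,0],[0,0,-45,0,0,0],[0,0,-45,0,0,0],[0,0,0,0,0,0],[0,0,0,0,0,0],[0,0,0,0,0,0]]'
python3 - <<'E'
from look import *
c,Y=sticks("w7.png")
print("top",*rect(~Y,c,.055,.0635),sep="\n")
print("sticks",*rect(Y,c,.02,.051),sep="\n")
P=c["P"];m=(P[...,2]>.055)&(P[...,2]<.0635)
q=P[m]*1000; A=np.c_[q[:,:2]-q[:,:2].mean(0),np.ones(len(q))]; print("slope",np.linalg.lstsq(A,q[:,2],rcond=None)[0].round(4))
print("low",*rect(~Y,c,.0255,.0335),sep="\n")
E
```

```text
clock: 25.0
ee_pos: [0.5053, 0.0324, 0.0367]
tcp_rot: [0.0, -0.054, 0.999, 0.0]
wrist_force: [-4.0, -0.3, 1.9]
grip_width: 0.45
grasp_force: 84.6
clock: 25.4
ee_pos: [0.5058, 0.0325, 0.0364]
tcp_rot: [0.001, -0.054, 0.999, 0.0]
wrist_force: [0.2, -0.5, 0.2]
grip_width: 0.613
grasp_force: 0.0
clock: 26.1
ee_pos: [0.5045, 0.0324, 0.1556]
tcp_rot: [-0.001, -0.054, 0.999, -0.0]
wrist_force: [-0.2, -0.5, -0.4]
grip_width: 0.606
grasp_force: 0.0
top
(array([506.6,  32.7, 179.8,  40.2,   6. ]), 59.0, [236, 97, 47, 182, 7475])
sticks
(array([446. , -12.6,  33.1,  17.9, -83.8]), 46.9, [198, 116, 37, 21, 754])
(array([437.7,  63.6,  33.7,  17.9, -83.9]), 46.9, [282, 116, 38, 21, 754])
(array([574.1,   4.5,  27.8,  18.3, -82.1]), 46.5, [214, 237, 25, 22, 496])
(array([566. ,  73.9,  27.5,  17.9, -84.5]), 46.6, [278, 237, 25, 22, 495])
slope [-8.00000e-04  6.00000e-04  5.90513e+01]
low
(array([733. , 203.1,  46. ,   3.7, -22.9]), 29.6, [356, 350, 23, 25, 152])
```

View pics/w7.png

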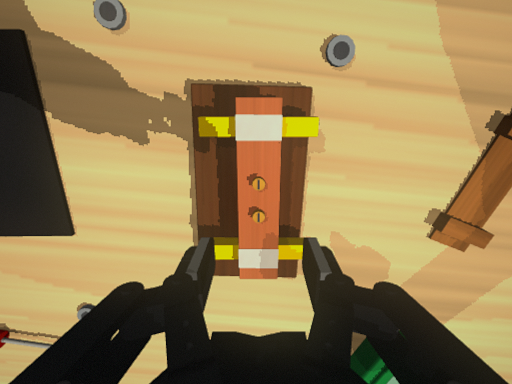

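The top bar lies at (258,187), level on both sticks, at (506.6, 32.7) and 6.0°, straight above the lower bar. The gripper is clear, so I'm handing in.

```bash
python3 -c "
from rig import bot
print(bot.hand_in())"
```

```text
the job is handed in; nothing more can be done
None
```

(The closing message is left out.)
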